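Clear a jar from in front of a fittings tray and pull the tray out

ROBOT

A 6-joint arm with a two-finger parallel gripper is mounted at the origin on a cart in front of the work surface, level with it; the furniture and walls round the work are solid. World frame = base frame: x ahead of the robot, y to its left, z up, the work surface at z = 0. Lengths are in m, angles in rad, forces in N, time in s.
With the tool pointing down it reaches from about 0.375 to 0.925 m from the base axis. Payload 5.7 kg.
Tool frame: the origin (TCP) lies at the very end of the fingers, on their centre line; the grasp point (between the pads) lies 19 mm behind it (bot.hold_point_z is the distance from the TCP to the grasp point, in m); y points along the fingers, z is the direction in which the jaws open and shut, and the axes are right-handed (so a half turn about y gives the same grasp; the last joint's range is limited). The gripper opens to 88 mm and grips with 3 to 60 N. Pads are 20 mm wide; open, the fingers measure 115 mm over their backs; the gripper's body (75 mm by 178 mm) begins 61 mm behind the grasp point.
Start: joints at [-1.461, 0.359, 1.51, -0, 1.272, -0.115], TCP at [0.134, -0.585, 0.223] pointing down, gripper open.
Joint ranges: [-2.97, 2.97], [-1.01, 2.36], [0.21, 2.38], [-0.96, 4.11], [0.2, 2.71], [-2.98, 2.98]. Speed limits (rad/s): [2.39, 2.39, 3.14, 3.14, 3.14, 3.14].

INTERFACE

Orientations are given as a 3x3 rotation matrix whose columns are the frame's x, y, z axes.
In Python, from bench import bot, vision, finish_job gives the robot as it stands.
- The arm moves only by the shell command python3 -m jog 'ROWS' [FORCE]. ROWS is JSON, one flat list of numbers, 7 for each row, row after row: the shift along the world's x, y, z in mm, then the turn, a rotation vector about the world's x, y, z in degrees, then the closure, from 0 (fully open) to 1 (shut). In form: [x, y, z, wx, wy, wz, claw, x, y, z, wx, wy, wz, claw, ...]. A call has 1 to 8 rows; each row shifts and turns the commanded pose from where the row before left it; what a row does not reach is not made up. A row lasts 1/8 s, in which the tool goes at most 62.5 mm and 10.7 degrees, less where a joint would pass 70% of its speed; a pose out of reach is approached as far as the arm can. A call is refused whole if a number of a shift passes 62.5 or a number of a turn 10.7, either way. A call with a gripper value outside its range is refused whole. The fingers move at their own pace and stop on an object; FORCE is the grip in N (left out, the last holds). Time passes only in rows, so rows that do not move let the fingers close. It gives the time, the measured TCP pose, the force and the opening at its end, in the units of the state.
- bot.get_state(): the state, without advancing time (a new reading comes with each control period).
- vision.capture(name): name is "scene" or "top"; returns the picture (480x640x3 uint8, red, green, blue); there is no depth.
- vision.get_calibration(name): a dict with "K" (3x3 intrinsics, pixels), "world_from_camera" (4x4, takes a point from camera to world coordinates). Camera axes: x right, y down, z forward; pixel columns grow to the right and rows downward; lengths in m; the calibration is good to about 2 mm. A picture is of the moment at which its call begins. get_calibration takes no time and is no camera call.
- finish_job(): hands the job in, once; it reports no verdict.
Trained networks look in the newest picture that a camera, given by its name, has taken for a name from the list of things; names that differ only in an ending like _2 or _b are one class to them, and where a whole thing is asked for, a point or a joint stands for the part that bears it (a point fixed in the world has none). Each returns a list of dicts, best first, with "confidence" (0 to 1); they miss things now and then, are a little off and sometimes report something else, mostly with a low value. They report only what shows in the picture. A call takes as long as a camera call. They do not tell look-alikes from the thing itself.
- vision.outline_of(query, camera): "region" (480x640 bool, what is visible of it) and "rect" ([left, top, right, bottom] in pixels, round what is visible of it).
The state is a dict: "t": time; "joint_positions": joint angles; "joint_velocities": joint speeds; "joint_torque": joint torques, N m; "ee_pos": TCP position; "tcp_rot": TCP orientation; "wrist_force": force on the tool from outside, world axes, zero at the start; "ft_torque": the same for the moment, N m; "opening": opening from 0.0 (shut) to 1.0 (fully open).
Only numpy, scipy, OpenCV 4.12 (cv2) and the standard library are available. Lean on these libraries where they do the work, as an engineer would, in place of code of your own. Each camera call takes 0.05 s, during which the arm holds its last target.

TASK

The pull-out fittings tray under the small bench riser has to be opened, but a jar has been left standing in front of its knob. First lift the jar away and stand it upright on the worktop off to one side, clear of the tray's path; then pull the tray out by its knob all the way to its stop and let go. Do not let the tray push the jar, and leave the beaker and the other jar beside the riser where they stand.

Things in the scene. Friction and masses are not known exactly. Their poses are not given: they have to be found in the camera images.
- riser: Fixed sheet-metal bench riser, open in front. Origin on the worktop; its -x axis points out of the front, the way the tray slides, roughly to the robot. In its frame the board spans x -85 (front edge) to +45 mm, y +-110 mm, z 245 to 257 mm; side cheeks at y +-102 mm stand only at x -27 to +43 mm, so the front overhangs. A gauge and a tape roll lying on top reach z 290 mm.
- tray (a joint): Slide of the shallow steel tray (90 mm deep, 140 mm wide, front wall 40 mm high, small fittings lying in it below the rim) under the riser: 0 = in, 0.08 m = outer stop; grows as the tray comes out along the riser's -x. Starts nearly in, needs 2 to 3 N, stays where it is left.
- tray_knob (a point): Middle of the grip of the tray's black upright pull knob, 53 mm above the worktop: vertical cylinder 26 mm across from 43 to 65 mm high, top at 69 mm, neck 16 mm below it, on a tongue 19 mm high. Axes as the riser's. Tray in: 21 mm behind the board's front edge, board 192 mm above, so the tool must lean 25 to 45 degrees, its wrist towards the riser's -x. Tray wall 26 mm behind.
- jar_centre (a point): Centre (35 mm above its foot) of the obstructing jar: amber body 35 mm in diameter, black cap 33 mm in diameter from 56 to 70 mm, 70 mm high in all, about 90 g, stands upright on the worktop in front of the tray knob. Its z axis is the jar's axis.
- jar: The same jar; origin at the centre of its underside. There is free worktop on both sides of the tray's path; the front edge of the worktop is at about x = 0.36 m, a low cable duct lies along that edge (x below 0.42 m) where y is above -0.19 m, and the tall reactor cabinet stands where x is above 0.52 m and y above -0.10 m.
- beaker_centre (a point): Centre (29 mm up) of a white plastic beaker, 55 mm in diameter at the rim, 58 mm high, a bystander beside the riser on one side.
- small_jar_centre (a point): Centre (31 mm up) of a white jar with a black cap, 35 mm in diameter, 62 mm high, a bystander beside the riser on the other side.
Things that resemble listed ones, but are neither listed nor needed, are in the scene too. Leave any green look-alike of the jar alone.

How it is judged:
By the outcome, as a careful person would: the job done as asked, in the order asked, and still so for the second after the job is handed in, with the robot touching nothing.
It also fails if it takes over 53 s, if anything falls off the work surface, if the arm or the gripper's body presses on something with over 40 N, if the wrist force passes 120 N, or if a joint passes its speed limit or range.

## Working session

There is one attempt and no reset: what is moved stays moved. The work goes in short steps, Python scripts to look and compute and a shell command to move; the robot and the scene stay as the last step left them, time stands still between calls to the robot, and variables do not carry over. Pictures are saved under pics/ and viewed, and the job is handed in when it is done.

```bash
ls; mkdir -p pics; python3 - <<'E'
from bench import bot, vision
import cv2,numpy as np
for c in("scene","top"):
    im=vision.capture(c); cv2.imwrite(f"pics/{c}0.png",im[:,:,::-1])
    k=vision.get_calibration(c); print(c,np.round(k["K"],1).tolist(),np.round(k["world_from_camera"],3).tolist())
    for q in("riser","tray","tray_knob","jar","beaker_centre","small_jar_centre"):
        for d in vision.outline_of(q,c)[:3]: print(q,d["rect"],round(d["confidence"],2),int(d["region"].sum()))
s=bot.get_state();print(s["t"],s["ee_pos"],np.round(s["tcp_rot"],3).tolist(),s["opening"],bot.hold_point_z)
E
```

```text
pics
scene [[466.0, 0.0, 312.4], [0.0, 466.0, 240.4], [0.0, 0.0, 1.0]] [[0.881, -0.247, 0.403, 0.163], [-0.472, -0.494, 0.73, -0.964], [0.019, -0.834, -0.552, 0.531], [0.0, 0.0, 0.0, 1.0]]
riser [269.4, 116.1, 384.0, 304.2] 0.96 11982
riser [278.4, 234.0, 328.2, 285.2] 0.47 1417
tray [278.5, 232.5, 327.3, 286.0] 0.74 1526
tray_knob [277.8, 231.0, 327.2, 286.0] 0.72 1499
tray_knob [277.8, 199.7, 300.7, 230.7] 0.26 677
jar [375.8, 285.1, 397.5, 324.3] 0.8 770
jar [239.5, 233.9, 259.3, 272.9] 0.59 676
beaker_centre [278.3, 196.5, 300.3, 233.4] 0.92 679
small_jar_centre [322.2, 285.0, 348.0, 326.0] 0.64 809
small_jar_centre [240.5, 234.0, 264.6, 271.5] 0.54 725
top [[483.9, 0.0, 310.0], [0.0, 483.9, 235.7], [0.0, 0.0, 1.0]] [[-0.451, -0.825, 0.34, 0.183], [-0.892, 0.416, -0.174, -0.174], [0.002, -0.382, -0.924, 0.841], [0.0, 0.0, 0.0, 1.0]]
riser [224.5, 98.8, 399.3, 256.8] 0.75 13697
tray [267.7, 187.7, 348.4, 254.3] 0.96 2592
tray_knob [270.0, 189.9, 347.5, 254.9] 0.98 2300
jar [307.2, 266.2, 330.0, 292.0] 0.6 490
jar [389.5, 146.2, 403.5, 170.0] 0.52 214
beaker_centre [220.9, 221.5, 249.4, 258.4] 0.65 942
small_jar_centre [377.3, 188.0, 401.7, 218.8] 0.87 513
0.7 [ 0.13372916 -0.58488367  0.2226714 ] [[-0.975, -0.0, 0.223], [-0.223, 0.0, -0.975], [0.0, -1.0, -0.0]] 1.001237748750709 0.0187
```

View pics/scene0.png

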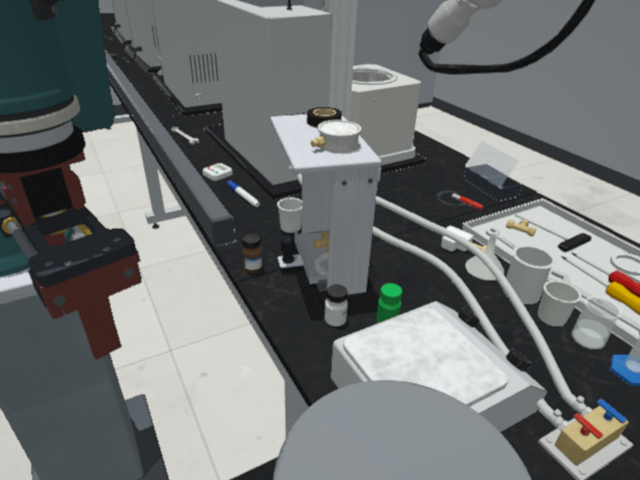

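View pics/top0.png

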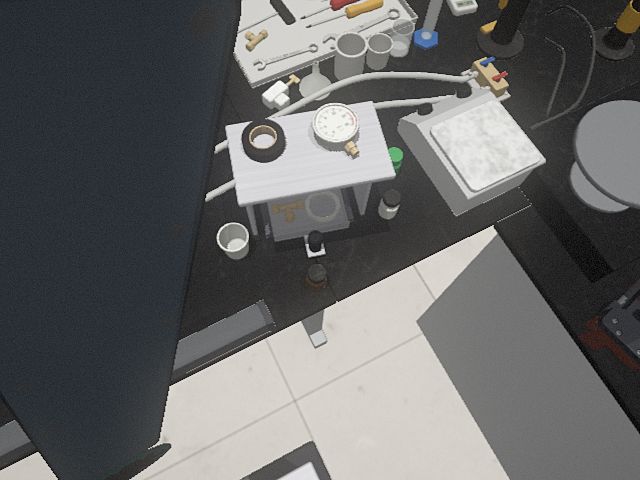

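The amber jar is at scene (252,253) and top (317,277). The black knob is at scene (289,245) and top (316,241), the beaker at top (234,241), the small jar at top (390,205), and a green look-alike at top (395,160). I'll zoom in next.

```bash
python3 - <<'E'
import cv2
a=cv2.imread("pics/scene0.png")[190:340,220:420];b=cv2.imread("pics/top0.png")[90:300,205:420]
cv2.imwrite("pics/zs.png",cv2.resize(a,None,fx=4,fy=4,interpolation=cv2.INTER_CUBIC));cv2.imwrite("pics/zt.png",cv2.resize(b,None,fx=2.8,fy=2.8,interpolation=cv2.INTER_CUBIC))
E
```

```text
(no output)
```

View pics/zs.png

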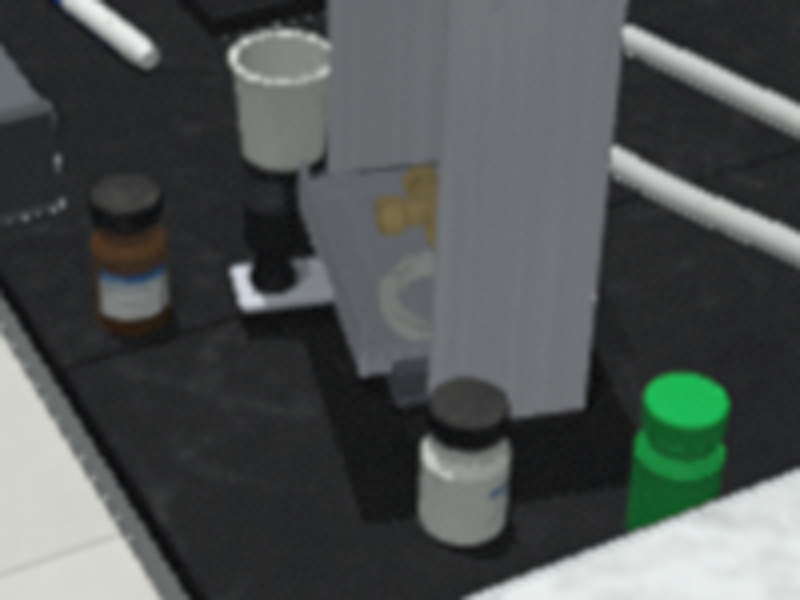

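View pics/zt.png

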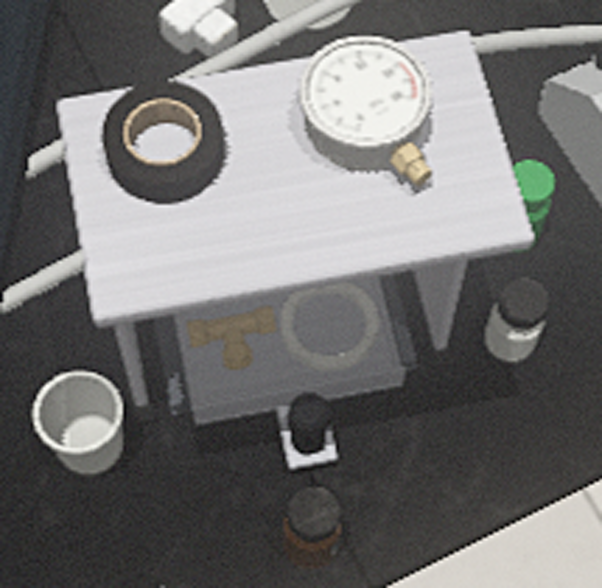

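```bash
cat > h.py <<'E'
import numpy as np
from bench import vision
def ray(c,u,v,z):
    k=vision.get_calibration(c);T=np.array(k["world_from_camera"]);d=T[:3,:3]@np.linalg.solve(k["K"],[u,v,1]);o=T[:3,3]
    return o+d*(z-o[2])/d[2]
def proj(c,p):
    k=vision.get_calibration(c);T=np.linalg.inv(k["world_from_camera"]);q=np.array(k["K"])@(T[:3,:3]@np.asarray(p)+T[:3,3]);return q[:2]/q[2]
def tri(pts):
    A=np.zeros((3,3));b=np.zeros(3)
    for c,u,v in pts:
        k=vision.get_calibration(c);T=np.array(k["world_from_camera"]);d=T[:3,:3]@np.linalg.solve(k["K"],[u,v,1]);d/=np.linalg.norm(d)
        P=np.eye(3)-np.outer(d,d);A+=P;b+=P@T[:3,3]
    return np.linalg.solve(A,b)
E
python3 - <<'E'
from h import *
f=lambda a:np.round(a*1000,1)
for n,z,s,t in(("jar",.07,(251.75,236.75),(316.8,271.4)),("knob",.069,(287.5,235.5),(315.4,234.6)),("beaker",.058,(290.5,203.75),(233.2,236.4)),("sjar",.062,(337.5,290),(392.5,197.1))):
    print(n,f(ray("scene",*s,z)),f(ray("top",*t,z)),"tri",f(tri([("scene",*s),("top",*t)])))
print("jarfoot",f(ray("scene",253.6,269.5,0)))
C=[ray("top",*p,.257) for p in((225.7,126.4),(372.9,101.8),(395,175.7),(238.5,202.5))]
for c in C: print(f(c))
BL,BR,FR,FL=C
print("len",f(np.linalg.norm(BL-BR)),f(np.linalg.norm(FL-FR)),f(np.linalg.norm(BL-FL)),f(np.linalg.norm(BR-FR)))
y=(BL-BR)+(FL-FR);yaw=np.arctan2(-y[0],y[1]);print("yaw",np.degrees(yaw))
x=np.array([np.cos(yaw),np.sin(yaw),0]);m=sum(C)/4;O=m+.02*x;O[2]=0;print("O",f(O),"knob closed",f(O-.064*x))
E
```

```text
jar [ 406.8 -295.5   70. ] [ 403.6 -300.1   70. ] tri [ 404.  -299.9   72.7]
knob [ 466.9 -319.1   69. ] [ 464.4 -328.5   69. ] tri [ 462.6 -327.4   74.9]
beaker [ 532.2 -197.    58. ] [ 530.1 -200.8   58. ] tri [ 529.8 -200.9   60.2]
sjar [ 473.6 -486.5   62. ] [ 469.5 -487.2   62. ] tri [ 471.1 -487.6   62.7]
jarfoot [ 404.6 -300.2    0. ]
[ 604.1 -252.3  257. ]
[ 546.4 -463.1  257. ]
[ 424.6 -428.6  257. ]
[ 483.9 -219.9  257. ]
len 218.5 217.0 124.5 126.6
yaw -15.578406974361537
O [ 534.  -346.4    0. ] knob closed [ 472.4 -329.2    0. ]
```

```bash
python3 -m jog '[31.5,41,0,0,0,-7.1,0, 31.5,41,0,0,0,-7.1,0, 31.5,41,0,0,0,-7.1,0, 31.5,41,0,0,0,-7.2,0, 0,0,0,0,0,0,0]' 25; python3 -c "
from bench import bot;s=bot.get_state();print(s['joint_positions'],s['tcp_rot'])"
```

```text
t: 1.32
ee_pos: [0.2611, -0.4179, 0.2227]
tcp_rot: [[-0.964, 0.0, -0.266], [0.266, 0.001, -0.964], [0.0, -1.0, -0.001]]
wrist_force: [0.3, -0.1, 1.2]
opening: 0.996
[-1.15325230e+00  2.04705674e-01  1.73443147e+00  8.29862864e-04
  1.20363273e+00  6.86822232e-01] [[-9.63883773e-01  2.30673421e-04 -2.66323148e-01]
 [ 2.66323207e-01  1.39006874e-03 -9.63882782e-01]
 [ 1.47865345e-04 -9.99999007e-01 -1.40129839e-03]]
```

```bash
python3 -m jog '[38,29,-15,-1.7,-6,0,0, 38,29,-15,-1.7,-6,0,0, 38,29,-15,-1.7,-6,0,0, 37,29,-15,-1.6,-6,0,0, 0,0,0,0,0,0,0]'; python3 - <<'E'
from bench import bot,vision
import cv2
print(bot.get_state()['joint_positions'].round(3))
for c in("scene","top"):
    cv2.imwrite(f"pics/{c}1.png",vision.capture(c)[:,:,::-1])
    print(c,[(d["rect"],round(d["confidence"],2)) for d in vision.outline_of("jar",c)])
E
```

```text
t: 1.95
ee_pos: [0.4093, -0.3019, 0.1606]
tcp_rot: [[-0.875, 0.404, -0.267], [0.244, -0.109, -0.964], [-0.418, -0.908, -0.003]]
wrist_force: [0.8, 0.0, 1.2]
opening: 0.998
[-0.985  0.157  2.105  0.506  0.607  0.478]
scene [([240.8, 230.8, 261.7, 273.1], 0.94), ([376.2, 282.6, 402.1, 324.4], 0.78)]
top [([390.4, 144.9, 402.8, 172.3], 0.54)]
```

View pics/scene1.png

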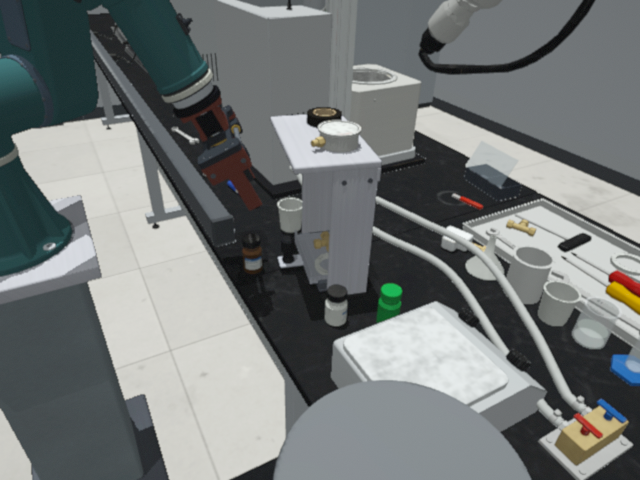

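View pics/top1.png

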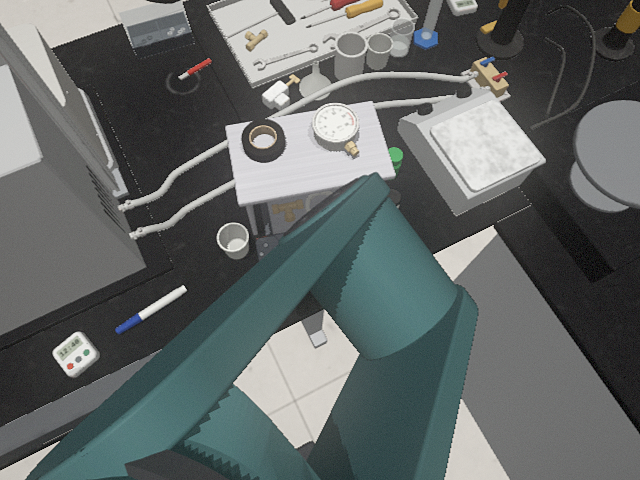

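The gripper straddles above the jar in the scene view (jar at 252,253), and the arm hides the top view. Descending now.

```bash
python3 -m jog '[1,0,-30,0,0,0,0, 1,0,-30,0,0,0,0, 0,0,-30,0,0,0,0, 0,0,-26,0,0,0,0, 0,0,-24,0,0,0,0, 0,0,0,0,0,0,0]'; python3 - <<'E'
from bench import bot,vision
import cv2
print(bot.get_state()['joint_positions'].round(3))
im=vision.capture("scene")[170:300,180:370,::-1]
cv2.imwrite("pics/s2.png",cv2.resize(im,None,fx=4,fy=4,interpolation=cv2.INTER_CUBIC))
E
```

```text
t: 2.9
ee_pos: [0.4129, -0.3062, 0.0217]
tcp_rot: [[-0.873, 0.405, -0.271], [0.247, -0.113, -0.963], [-0.421, -0.907, -0.002]]
wrist_force: [0.3, 0.6, -0.8]
opening: 0.999
[-0.983  0.481  2.229  1.252  0.293 -0.328]
```

View pics/s2.png

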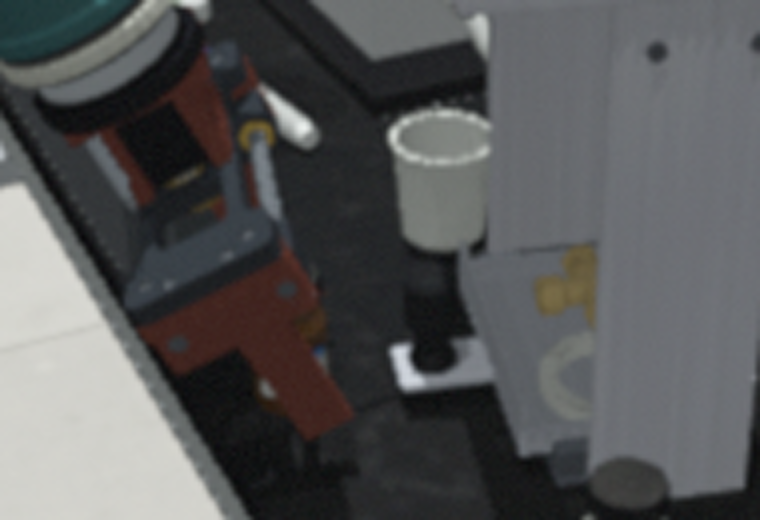

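```bash
cat > kin.py <<'E'
import numpy as np
from scipy.optimize import least_squares
from scipy.spatial.transform import Rotation as Ro
def fk(q,p):
    a1,d1,L2,a3,L4,d6=p[:6]
    R1=Ro.from_euler('z',q[0]).as_matrix();v=R1@np.array([a1,0,d1])
    R2=R1@Ro.from_euler('y',q[1]).as_matrix();v=v+R2@np.array([0,0,L2])
    R3=R2@Ro.from_euler('y',q[2]).as_matrix();v=v+R3@np.array([a3,0,L4])
    R5=R3@Ro.from_euler('ZYZ',[q[3],q[4],q[5]]).as_matrix()
    return v+R5[:,2]*d6,R5
E
python3 - <<'E'
from kin import *
from bench import bot
s=bot.get_state()
D=[([-1.461,.359,1.51,0,1.272,-.115],[.1337,-.5849,.2227],[0,0,-1]),
([-1.15325,.204706,1.734431,.00083,1.203633,.686822],[.2611,-.4179,.2227],[.00023,.00139,-1]),
([-.985,.157,2.105,.506,.607,.478],[.4093,-.3019,.1606],[.404,-.109,-.908]),
(s["joint_positions"],s["ee_pos"],s["tcp_rot"][:,1])]
for q,p,y in D: print(fk(q,[0]*6)[1].round(3)[:,2],np.round(y,3))
r=fk(D[-1][0],[0]*6)[1].T@s["tcp_rot"];print(r.round(3))
E
```

```text
[ 0.    -0.001 -1.   ] [ 0  0 -1]
[ 0.     0.001 -1.   ] [ 0.     0.001 -1.   ]
[ 0.404 -0.109 -0.908] [ 0.404 -0.109 -0.908]
[ 0.406 -0.113 -0.907] [ 0.406 -0.113 -0.907]
[[-0.  0. -1.]
 [-1. -0.  0.]
 [ 0.  1.  0.]]
```

```bash
python3 -m jog '[0,2,0,0,0,0,1, 0,2,0,0,0,0,1, 0,0,0,0,0,0,1, 0,0,0,0,0,0,1, 0,0,0,0,0,0,1, 0,0,0,0,0,0,1]' 25; python3 -c "
from bench import bot;s=bot.get_state();print(s['joint_positions'].tolist(),s['ee_pos'])"
```

```text
t: 3.7
ee_pos: [0.4128, -0.301, 0.0227]
tcp_rot: [[-0.873, 0.406, -0.269], [0.244, -0.113, -0.963], [-0.421, -0.907, -0.0]]
wrist_force: [-0.2, 0.0, 0.5]
opening: 0.388
[-0.9749153728523072, 0.47640275847338004, 2.237251461465386, 1.2724295482894346, 0.28884885489243134, -0.34382070386165187] [ 0.41277262 -0.30095415  0.02265877]
```

The rotation model matches exactly. The opening is 0.388, about 34 mm, so the jar is gripped. Next I'll fit the link lengths so I can plan reach.

```bash
cat >> kin.py <<'E'
D=[([-1.461,.359,1.51,0,1.272,-.115],[.13372916,-.58488367,.2226714]),
([-1.15325,.204706,1.734431,.00083,1.203633,.686822],[.2611,-.4179,.2227]),
([-.985,.157,2.105,.506,.607,.478],[.4093,-.3019,.1606]),
([-0.9749153728523072, 0.47640275847338004, 2.237251461465386, 1.2724295482894346, 0.28884885489243134, -0.34382070386165187],[0.41277262,-0.30095415,0.02265877])]
def fit():
    f=lambda p:np.concatenate([fk(q,p)[0]-x for q,x in D])+0
    s=least_squares(f,[.1,.3,.4,0,.4,.25]);return s.x,s.fun
P,res=fit()
M=np.array([[0,0,-1],[-1,0,0],[0,1,0.]])
lo=np.array([-2.97,-1.01,.21,-.96,.2,-2.98]);hi=np.array([2.97,2.36,2.38,4.11,2.71,2.98])
def ik(pos,R,q0):
    f=lambda q:np.concatenate([(fk(q,P)[0]-pos)*10,(fk(q,P)[1]@M-R).ravel()])
    s=least_squares(f,np.clip(q0,lo+1e-3,hi-1e-3),bounds=(lo,hi));return s.x,np.abs(s.fun).max()
def tool(yaw,lean):
    a=np.radians(yaw);x=np.array([np.cos(a),np.sin(a),0]);t=np.radians(lean)
    y=np.sin(t)*x-np.cos(t)*np.array([0,0,1]);z=-np.array([-np.sin(a),np.cos(a),0]);return np.column_stack([np.cross(y,z),y,z])
E
python3 - <<'E'
from kin import *
print(P.round(4),(res*1000).round(2))
k0=np.array([.465,-.328,.053]);s=np.array([-.963,.269,0])
cur=D[-1][0]
for yaw in(-15.6,-5,5):
  for lean in(25,30,35,40):
    R=tool(yaw,lean)
    out=[]
    for d in(0,.036,.072):
        best=min((ik(k0+s*d+.019*R[:,1],R,g) for g in(cur,[-.9,.5,2.2,2.5,.4,-1.5],[-.9,.5,2.1,.5,.5,.3])),key=lambda r:r[1])
        out.append((best[0].round(2).tolist(),round(best[1],4)))
    print(yaw,lean,*out,sep="\n   ")
E
```

```text
[-0.1034  0.4857  0.737   0.1942  0.5305  0.6144] [-67.33 -17.4   -2.86 -69.79 -12.16  -1.99   3.26 -12.66   7.34  -7.36
   1.16  -2.49]
-15.6
   25
   ([-0.86, 0.46, 2.12, 0.91, 0.3, 0.14], np.float64(0.0))
   ([-0.93, 0.45, 2.17, 1.01, 0.31, -0.03], np.float64(0.0))
   ([-1.0, 0.44, 2.22, 1.1, 0.32, -0.19], np.float64(0.0))
-15.6
   30
   ([-0.95, 0.5, 2.19, 1.51, 0.32, -0.54], np.float64(0.0))
   ([-1.03, 0.5, 2.24, 1.56, 0.35, -0.67], np.float64(0.0))
   ([-1.13, 0.5, 2.28, 1.58, 0.39, -0.79], np.float64(0.0))
-15.6
   35
   ([-1.05, 0.57, 2.26, 1.91, 0.44, -1.05], np.float64(0.0))
   ([-1.15, 0.58, 2.3, 1.88, 0.48, -1.13], np.float64(0.0))
   ([-1.27, 0.58, 2.34, 1.83, 0.52, -1.2], np.float64(0.0))
-15.6
   40
   ([-1.17, 0.67, 2.32, 2.08, 0.61, -1.36], np.float64(0.0))
   ([-1.29, 0.68, 2.35, 2.01, 0.65, -1.42], np.float64(0.0))
   ([-1.44, 0.69, 2.38, 1.89, 0.67, -1.47], np.float64(0.004))
-5
   25
   ([-0.96, 0.48, 2.07, 0.85, 0.45, -0.05], np.float64(0.0))
   ([-1.03, 0.46, 2.11, 0.89, 0.45, -0.16], np.float64(0.0))
   ([-1.1, 0.45, 2.16, 0.93, 0.46, -0.27], np.float64(0.0))
[... 625 characters left out ...]
at64(0.0))
   ([-1.08, 0.48, 2.05, 0.79, 0.58, -0.27], np.float64(0.0))
   ([-1.16, 0.47, 2.09, 0.8, 0.59, -0.35], np.float64(0.0))
5
   30
   ([-1.13, 0.53, 2.04, 0.98, 0.6, -0.48], np.float64(0.0))
   ([-1.2, 0.52, 2.08, 0.98, 0.62, -0.56], np.float64(0.0))
   ([-1.28, 0.52, 2.12, 0.97, 0.63, -0.64], np.float64(0.0))
5
   35
   ([-1.24, 0.58, 2.07, 1.14, 0.66, -0.74], np.float64(0.0))
   ([-1.32, 0.58, 2.11, 1.12, 0.68, -0.81], np.float64(0.0))
   ([-1.41, 0.58, 2.14, 1.08, 0.7, -0.87], np.float64(0.0))
5
   40
   ([-1.34, 0.65, 2.09, 1.24, 0.74, -0.96], np.float64(0.0))
   ([-1.43, 0.65, 2.12, 1.2, 0.76, -1.01], np.float64(0.0))
   ([-1.53, 0.65, 2.14, 1.14, 0.78, -1.06], np.float64(0.0))
```

```bash
sed -i 's/a1,d1,L2,a3,L4,d6=p\[:6\]/a1,d1,L2,a3,L4,d6,b=p/; s/np.array(\[a1,0,d1\])/np.array([a1,b,d1])/; s/\[.1,.3,.4,0,.4,.25\]/[0,.3,.4,0,.4,.25,.07]/' kin.py
python3 - <<'E'
from kin import *
print(P.round(4),(res*1000).round(2))
k0=np.array([.465,-.328,.053]);s=np.array([-.963,.269,0])
cur=D[-1][0]
for yaw in(-15.6,-5,5):
  for lean in(25,30,35,40):
    R=tool(yaw,lean)
    out=[]
    for d in(0,.036,.072):
        best=min((ik(k0+s*d+.019*R[:,1],R,g) for g in(cur,[-.9,.5,2.2,2.5,.4,-1.5],[-.9,.5,2.1,.5,.5,.3])),key=lambda r:r[1])
        out.append((best[0].round(2).tolist(),round(best[1],4)))
    print(yaw,lean,*out,sep="\n   ")
E
```

```text
[2.000e-04 2.658e-01 6.104e-01 1.117e-01 4.332e-01 3.806e-01 6.890e-02] [ 0.11 -0.08 -0.08 -0.04  0.16 -0.08  0.1  -0.11  0.26 -0.17 -0.02 -0.1 ]
-15.6
   25
   ([-0.9, 0.48, 2.09, 0.9, 0.32, 0.12], np.float64(0.0))
   ([-0.95, 0.46, 2.16, 1.02, 0.32, -0.05], np.float64(0.0))
   ([-1.01, 0.44, 2.23, 1.13, 0.32, -0.23], np.float64(0.0))
-15.6
   30
   ([-0.94, 0.5, 2.15, 1.39, 0.32, -0.4], np.float64(0.0))
   ([-1.0, 0.48, 2.22, 1.49, 0.34, -0.57], np.float64(0.0))
   ([-1.07, 0.47, 2.29, 1.58, 0.37, -0.73], np.float64(0.0))
-15.6
   35
   ([-0.98, 0.53, 2.21, 1.8, 0.39, -0.86], np.float64(0.0))
   ([-1.05, 0.52, 2.28, 1.85, 0.43, -0.98], np.float64(0.0))
   ([-1.13, 0.52, 2.35, 1.88, 0.47, -1.1], np.float64(0.0))
-15.6
   40
   ([-1.03, 0.58, 2.27, 2.05, 0.52, -1.16], np.float64(0.0))
   ([-1.1, 0.58, 2.34, 2.06, 0.57, -1.26], np.float64(0.0))
   ([-1.19, 0.56, 2.38, 1.96, 0.58, -1.26], np.float64(0.0198))
-5
   25
   ([-0.94, 0.5, 2.06, 0.86, 0.43, -0.05], np.float64(0.0))
   ([-1.0, 0.47, 2.12, 0.93, 0.43, -0.18], np.float64(0.0))
   ([-1.06, 0.45, 2.19, 1.0, 0.43, -0.31], np.float
[... 638 characters left out ...]
oat64(0.0))
   ([-1.03, 0.49, 2.08, 0.85, 0.53, -0.28], np.float64(0.0))
   ([-1.1, 0.47, 2.14, 0.88, 0.53, -0.39], np.float64(0.0))
5
   30
   ([-1.03, 0.53, 2.06, 1.03, 0.55, -0.44], np.float64(0.0))
   ([-1.09, 0.51, 2.12, 1.06, 0.56, -0.55], np.float64(0.0))
   ([-1.16, 0.49, 2.18, 1.09, 0.56, -0.65], np.float64(0.0))
5
   35
   ([-1.09, 0.56, 2.1, 1.23, 0.6, -0.69], np.float64(0.0))
   ([-1.16, 0.54, 2.16, 1.25, 0.61, -0.79], np.float64(0.0))
   ([-1.23, 0.53, 2.22, 1.26, 0.62, -0.89], np.float64(0.0))
5
   40
   ([-1.15, 0.59, 2.13, 1.39, 0.66, -0.91], np.float64(0.0))
   ([-1.22, 0.59, 2.19, 1.39, 0.68, -1.0], np.float64(0.0))
   ([-1.3, 0.58, 2.25, 1.38, 0.7, -1.08], np.float64(0.0))
```

The model now fits to 0.3 mm. A knob grasp at about 33° lean is reachable all along the pull. Lifting the jar.

```bash
python3 -m jog '[0,0,10,0,0,0,1, 0,0,20,0,0,0,1, 0,0,20,0,0,0,1, 0,-15,0,0,0,0,1, 0,-25,0,0,0,0,1, 0,-25,0,0,0,0,1, 0,0,0,0,0,0,1]'; python3 - <<'E'
from bench import bot,vision
import cv2
print(bot.get_state()['joint_positions'].round(3))
im=vision.capture("scene")[150:350,180:420,::-1]
cv2.imwrite("pics/s3.png",cv2.resize(im,None,fx=3,fy=3,interpolation=cv2.INTER_CUBIC))
E
```

```text
t: 4.58
ee_pos: [0.413, -0.3689, 0.0722]
tcp_rot: [[-0.872, 0.406, -0.271], [0.246, -0.116, -0.962], [-0.422, -0.906, 0.001]]
wrist_force: [-0.3, 0.2, -1.3]
opening: 0.388
[-1.066  0.395  2.095  0.763  0.449  0.117]
```

View pics/s3.png

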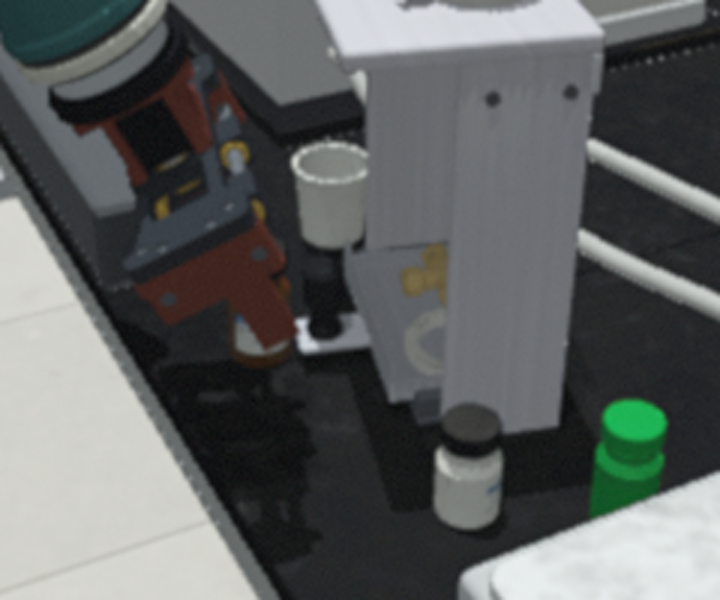

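The jar is held upright in the jaws, around crop (260,340), and lifted about 50 mm. I'll carry on to the target TCP of (413.5, -449).

```bash
python3 -m jog '[0,-30,0,0,0,0,1, 0,-30,0,0,0,0,1, 0,-20,0,0,0,0,1, 0,0,-15,0,0,0,1, 0,0,-15,0,0,0,1, 0,0,-10,0,0,0,1, 0,0,0,0,0,0,1]'; python3 - <<'E'
from bench import bot,vision
import cv2
print(bot.get_state()['joint_positions'].round(3))
im=vision.capture("scene")[150:350,180:420,::-1]
cv2.imwrite("pics/s4.png",cv2.resize(im,None,fx=3,fy=3,interpolation=cv2.INTER_CUBIC))
E
```

```text
t: 5.5
ee_pos: [0.4125, -0.4446, 0.0316]
tcp_rot: [[-0.874, 0.405, -0.269], [0.245, -0.111, -0.963], [-0.42, -0.907, -0.002]]
wrist_force: [0.3, -0.1, -0.5]
opening: 0.388
[-1.145  0.529  1.983  0.794  0.47   0.01 ]
```

View pics/s4.png

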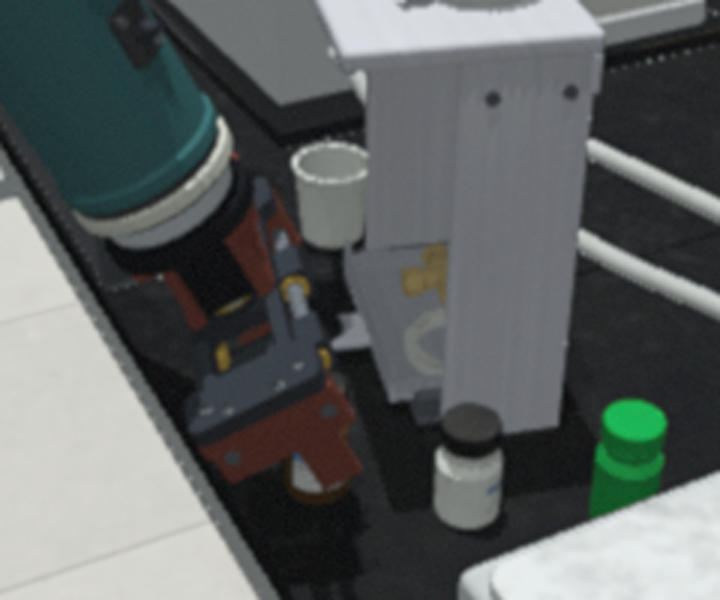

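```bash
python3 -m jog '[0,-2,-5,0,0,0,1, 0,-2,-3,0,0,0,1, 0,0,-1,0,0,0,1, 0,0,0,0,0,0,1, 0,0,0,0,0,0,1]'
```

```text
t: 6.18
ee_pos: [0.4128, -0.4499, 0.0237]
tcp_rot: [[-0.873, 0.406, -0.269], [0.244, -0.113, -0.963], [-0.421, -0.907, -0.0]]
wrist_force: [0.2, -0.3, -0.9]
opening: 0.385
```

```bash
python3 -m jog '[0,0,-1,0,0,0,1, 0,0,-0.5,0,0,0,1, 0,0,0,0,0,0,1]'; python3 -m jog '[0,0,0,0,0,0,0.4, 0,0,0,0,0,0,0.2, 0,0,0,0,0,0,0, 0,0,0,0,0,0,0]'
```

```text
t: 6.55
ee_pos: [0.4129, -0.45, 0.0226]
tcp_rot: [[-0.873, 0.406, -0.269], [0.244, -0.114, -0.963], [-0.422, -0.907, -0.0]]
wrist_force: [-0.9, 0.6, 5.3]
opening: 0.387
t: 7.05
ee_pos: [0.4127, -0.4498, 0.022]
tcp_rot: [[-0.873, 0.406, -0.269], [0.245, -0.113, -0.963], [-0.421, -0.907, -0.0]]
wrist_force: [-0.4, 1.0, -0.3]
opening: 0.801
```

```bash
python3 -m jog '[0,0,0,0,0,0,0, 0,0,0,0,0,0,0, -6,2,14,0,0,0,0, -10,3,22,0,0,0,0, -14,4,32,0,0,0,0, -14,4,32,0,0,0,0, 0,0,15,0,0,0,0, 0,0,0,0,0,0,0]'; python3 - <<'E'
from bench import bot,vision
import cv2
print(bot.get_state()['joint_positions'].round(3))
im=vision.capture("scene");print([(d["rect"],round(d["confidence"],2)) for d in vision.outline_of("jar","scene")]);im=im[150:350,180:420,::-1]
cv2.imwrite("pics/s5.png",cv2.resize(im,None,fx=3,fy=3,interpolation=cv2.INTER_CUBIC))
cv2.imwrite("pics/t5.png",vision.capture("top")[:,:,::-1])
E
```

```text
t: 8.05
ee_pos: [0.3693, -0.4379, 0.1381]
tcp_rot: [[-0.873, 0.407, -0.27], [0.244, -0.116, -0.963], [-0.423, -0.906, 0.002]]
wrist_force: [0.0, -0.8, 0.5]
opening: 0.999
[-1.227  0.306  1.966  0.573  0.688  0.201]
[([371.7, 284.2, 399.3, 324.0], 0.92), ([275.0, 278.4, 294.0, 326.5], 0.58)]
```

View pics/s5.png

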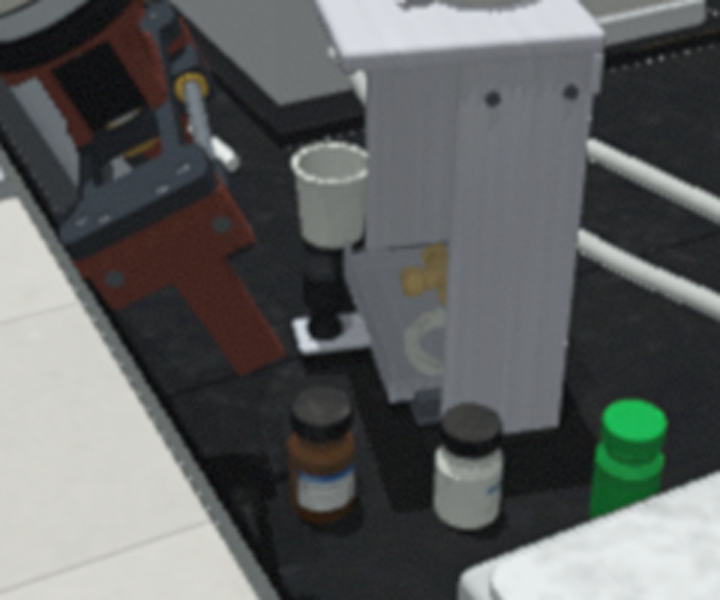

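View pics/t5.png

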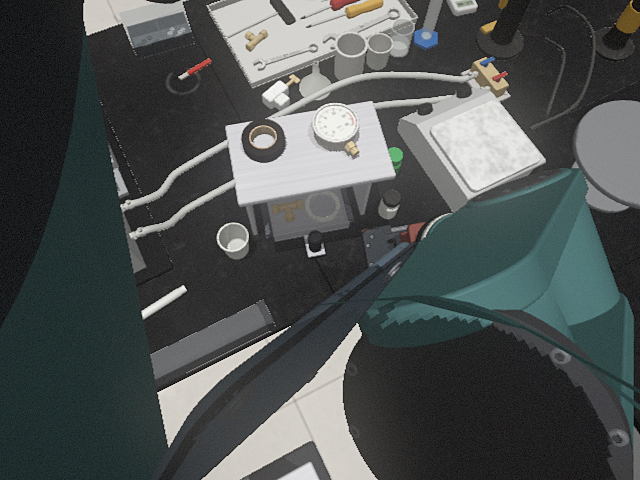

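The jar stands upright at scene (287,304), the tray hasn't moved, and the knob is free. My two knob estimates differ by 9 mm, so I'll refine that.

```bash
python3 - <<'E'
from h import *
import cv2
from bench import vision
ims={"scene":cv2.imread("pics/scene0.png"),"top":cv2.imread("pics/top0.png")}
out=[]
for c,(x0,y0,w,h) in {"scene":(265,205,50,65),"top":(290,215,50,65)}.items():
    im=cv2.resize(ims[c][y0:y0+h,x0:x0+w],None,fx=8,fy=8,interpolation=cv2.INTER_CUBIC)
    im=np.clip(255*(im/255.)**.5,0,255).astype(np.uint8)
    for P,col in(((464.5,-327.5),(0,0,255)),((469,-329),(0,255,0))):
        for z in(.069,.053,.019):
            u,v=proj(c,[P[0]/1e3,P[1]/1e3,z]);print(c,P,z,u.round(1),v.round(1))
        for z,r in((.065,.013),(.043,.013)):
            t=np.linspace(0,2*np.pi,40);pp=np.array([proj(c,[P[0]/1e3+r*np.cos(a),P[1]/1e3+r*np.sin(a),z]) for a in t])
            cv2.polylines(im,[np.int32((pp-[x0,y0]+.5)*8)],True,col,1)
    out.append(im)
cv2.imwrite("pics/k.png",np.hstack(out))
E
```

```text
scene (464.5, -327.5) 0.069 288.3 238.1
scene (464.5, -327.5) 0.053 288.4 245.4
scene (464.5, -327.5) 0.019 288.6 260.5
scene (469, -329) 0.069 290.9 237.9
scene (469, -329) 0.053 291.0 245.2
scene (469, -329) 0.019 291.1 260.3
top (464.5, -327.5) 0.069 314.8 234.8
top (464.5, -327.5) 0.053 314.7 238.3
top (464.5, -327.5) 0.019 314.5 245.3
top (469, -329) 0.069 314.4 232.3
top (469, -329) 0.053 314.3 235.8
top (469, -329) 0.019 314.1 242.9
```

View pics/k.png

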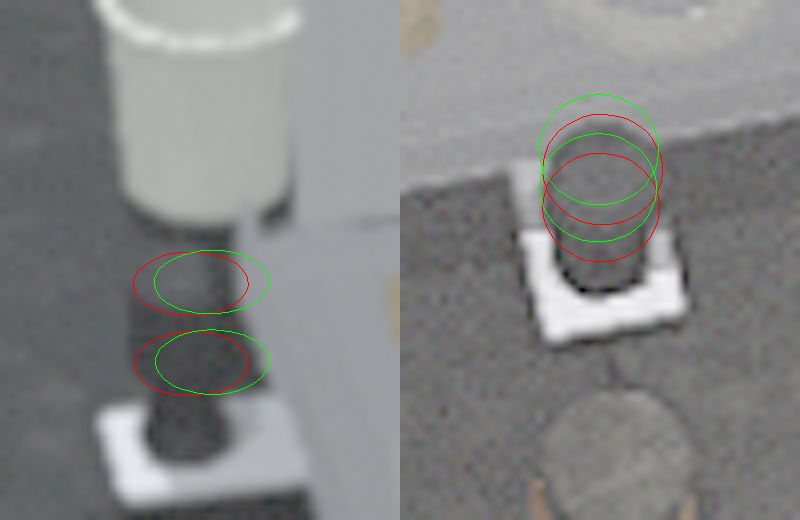

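The overlay puts the knob about 2 mm nearer than the red model, at roughly (462.5, -327), so the tray is about 10 mm out. I'm moving to a standoff with more lean.

```bash
python3 -m jog '[12,30,-3,-0.35,-2,1.4,0.4, 12,30,-3,-0.35,-2,1.4,0.4, 12,30,-4,-0.35,-2,1.4,0.4, 12,29,-4,-0.35,-2,1.4,0.4, 0,0,0,0,0,0,0.4, 0,0,0,0,0,0,0.4]'; python3 - <<'E'
from bench import bot,vision
import cv2
print(bot.get_state()['joint_positions'].round(3))
im=vision.capture("scene");im=im[150:350,180:420,::-1]
cv2.imwrite("pics/s6.png",cv2.resize(im,None,fx=3,fy=3,interpolation=cv2.INTER_CUBIC))
E
```

```text
t: 8.95
ee_pos: [0.4168, -0.3189, 0.1228]
tcp_rot: [[-0.825, 0.537, -0.174], [0.15, -0.089, -0.985], [-0.544, -0.839, -0.007]]
wrist_force: [0.1, 0.9, -0.1]
opening: 0.599
[-1.126  0.282  2.197  1.025  0.55  -0.246]
```

View pics/s6.png

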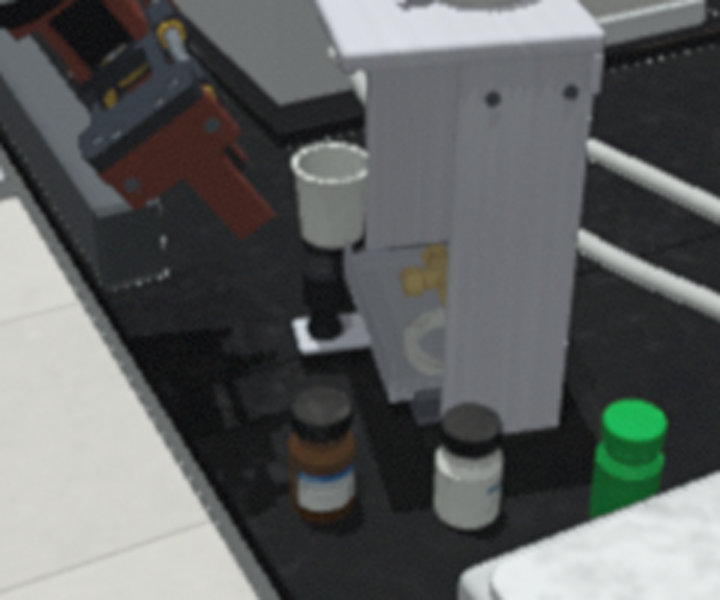

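Fingers are at standoff, pointing at the knob (crop 325,280). Moving in along the finger axis.

```bash
python3 -m jog '[14,-2.5,-21,0,0,0,0.4, 14,-2.5,-21,0,0,0,0.4, 13,-2,-20,0,0,0,0.4, 8,-1.5,-13,0,0,0,0.4, 5,-1,-7.5,0,0,0,0.4, 0,0,0,0,0,0,0.4]'; python3 - <<'E'
from bench import bot,vision
import cv2
print(bot.get_state()['joint_positions'].round(3))
im=vision.capture("scene");im=im[150:350,180:420,::-1]
cv2.imwrite("pics/s7.png",cv2.resize(im,None,fx=3,fy=3,interpolation=cv2.INTER_CUBIC))
im=vision.capture("top");im=im[150:350,200:440,::-1]
cv2.imwrite("pics/t7.png",cv2.resize(im,None,fx=3,fy=3,interpolation=cv2.INTER_CUBIC))
E
```

```text
t: 9.75
ee_pos: [0.4712, -0.3288, 0.0403]
tcp_rot: [[-0.825, 0.538, -0.174], [0.15, -0.089, -0.985], [-0.545, -0.838, -0.007]]
wrist_force: [0.4, -0.8, 0.9]
opening: 0.604
[-1.011  0.514  2.17   1.459  0.423 -0.624]
```

View pics/s7.png

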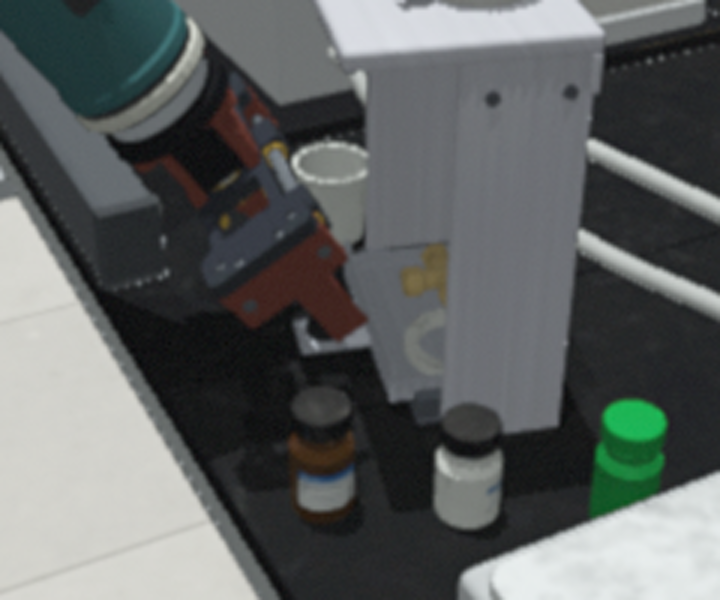

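View pics/t7.png

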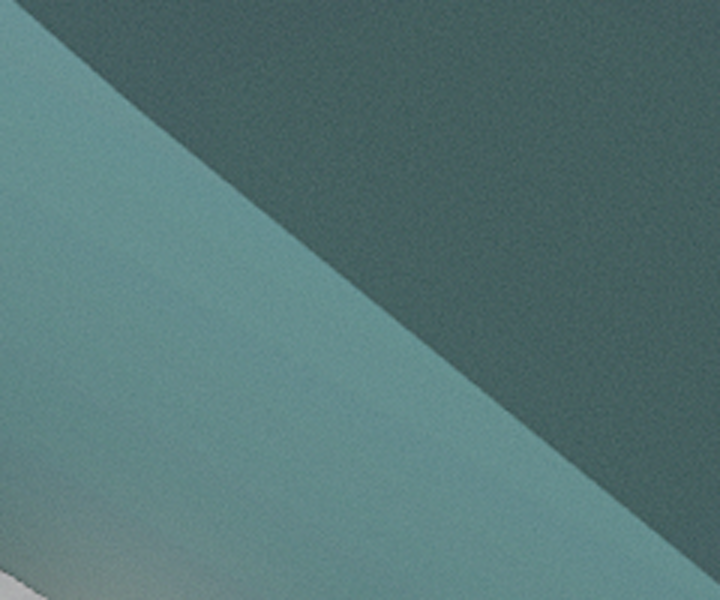

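The fingers straddle the knob over the white tongue (crop 330,325), and the arm hides the top view. Closing.

```bash
python3 -m jog '[0,0,0,0,0,0,0.8, 0,0,0,0,0,0,0.9, 0,0,0,0,0,0,1, 0,0,0,0,0,0,1, 0,0,0,0,0,0,1]' 30; python3 -c "
from bench import bot;print(bot.get_state()['ft_torque'])"
```

```text
t: 10.48
ee_pos: [0.4707, -0.3277, 0.0409]
tcp_rot: [[-0.825, 0.538, -0.174], [0.149, -0.089, -0.985], [-0.545, -0.838, -0.007]]
wrist_force: [-1.9, -2.2, 3.8]
opening: 0.289
[-0.14614399  0.19792653 -0.09832323]
```

The opening is 25.5 mm, which matches the 26 mm knob. Pulling along the riser's -x, watching the force.

```bash
python3 -m jog '[-4.8,1.3,0,0,0,0,1, -7.7,2.2,0,0,0,0,1, -7.7,2.2,0,0,0,0,1, -7.7,2.2,0,0,0,0,1, 0,0,0,0,0,0,1]'; python3 -c "
from bench import bot;print(bot.get_state()['joint_positions'].round(3))"
```

```text
t: 11.1
ee_pos: [0.4419, -0.32, 0.0409]
tcp_rot: [[-0.825, 0.537, -0.175], [0.151, -0.09, -0.985], [-0.545, -0.838, -0.007]]
wrist_force: [-3.1, -3.4, 6.4]
opening: 0.283
[-1.065  0.5    2.228  1.508  0.442 -0.73 ]
```

```bash
python3 -m jog '[-7.7,2.2,0,0,0,0,1, -7.7,2.2,0,0,0,0,1, -7.7,2.2,0,0,0,0,1, 0,0,0,0,0,0,1]'; python3 - <<'E'
from bench import bot,vision
import cv2
im=vision.capture("scene");im=im[150:350,180:420,::-1]
cv2.imwrite("pics/s8.png",cv2.resize(im,None,fx=3,fy=3,interpolation=cv2.INTER_CUBIC))
E
```

```text
t: 11.6
ee_pos: [0.4187, -0.3137, 0.0408]
tcp_rot: [[-0.825, 0.537, -0.175], [0.151, -0.09, -0.984], [-0.545, -0.838, -0.006]]
wrist_force: [-3.7, -4.6, 7.1]
opening: 0.288
```

View pics/s8.png

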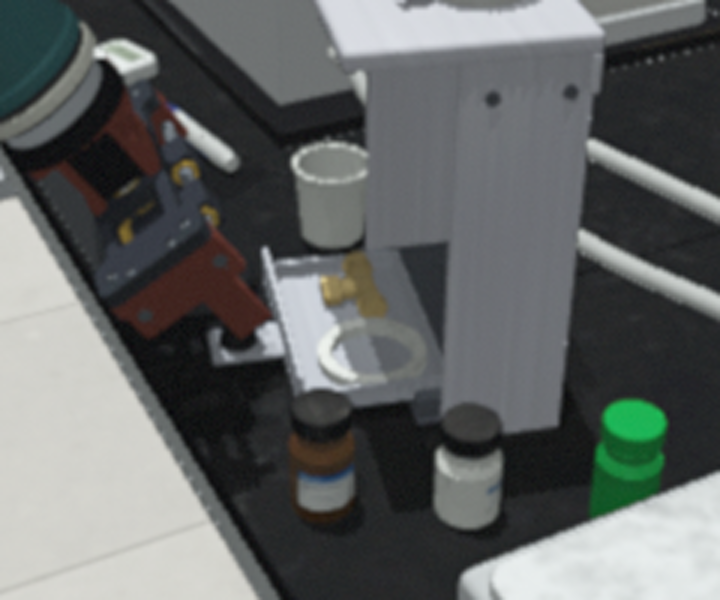

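The tray follows the knob, with 54 mm pulled so far and the jar untouched. Continuing towards the stop in smaller steps.

```bash
python3 -m jog '[-5.8,1.3,0,0,0,0,1, -5.8,1.3,0,0,0,0,1, 0,0,0,0,0,0,1]'; python3 -m jog '[-2.9,0.8,0,0,0,0,1, -2.9,0.8,0,0,0,0,1, 0,0,0,0,0,0,1]'
```

```text
t: 12.02
ee_pos: [0.4074, -0.3107, 0.0408]
tcp_rot: [[-0.825, 0.538, -0.175], [0.15, -0.09, -0.985], [-0.545, -0.838, -0.007]]
wrist_force: [-3.7, -4.8, 6.4]
opening: 0.285
t: 12.4
ee_pos: [0.4042, -0.3098, 0.041]
tcp_rot: [[-0.823, 0.541, -0.172], [0.148, -0.088, -0.985], [-0.548, -0.836, -0.008]]
wrist_force: [17.1, -6.7, -12.2]
opening: 0.285
```

Force rose to 17 N and the motion stopped after 69 mm plus the initial 10 mm or so. Pulling slightly more to confirm it's the stop and not a joint limit.

```bash
python3 -m jog '[-2,0.5,0,0,0,0,1, 0,0,0,0,0,0,1]'; python3 -c "
from bench import bot;print(bot.get_state()['joint_positions'].round(3))"
```

```text
t: 12.65
ee_pos: [0.4038, -0.3098, 0.0412]
tcp_rot: [[-0.822, 0.543, -0.171], [0.147, -0.087, -0.985], [-0.55, -0.835, -0.008]]
wrist_force: [28.6, -8.0, -23.4]
opening: 0.287
[-1.157  0.491  2.299  1.555  0.481 -0.88 ]
```

It's at the hard stop: 29 N, no further motion, and the joints are within range. Relaxing most of the tension, then opening.

```bash
python3 -m jog '[3,-0.8,0,0,0,0,1, 0,0,0,0,0,0,0.8]'; python3 -m jog '[0,0,0,0,0,0,0.6, 0,0,0,0,0,0,0.3, 0,0,0,0,0,0,0.2, 0,0,0,0,0,0,0.2, 0,0,0,0,0,0,0.2]'
```

```text
t: 12.9
ee_pos: [0.4039, -0.3098, 0.041]
tcp_rot: [[-0.824, 0.539, -0.174], [0.149, -0.089, -0.985], [-0.546, -0.838, -0.007]]
wrist_force: [4.4, -5.9, 1.1]
opening: 0.284
t: 13.52
ee_pos: [0.4033, -0.3088, 0.0406]
tcp_rot: [[-0.825, 0.538, -0.173], [0.149, -0.088, -0.985], [-0.545, -0.838, -0.008]]
wrist_force: [-0.8, 0.3, 1.0]
opening: 0.789
```

```bash
python3 -m jog '[-5,1,9,0,0,0,0.2, -9,1.5,15,0,0,0,0.2, -12,2,20,0,0,0,0.2, -12,2,22,0,0,0,0.2, -6,2,30,0,0,0,0.2, 0,0,30,0,0,0,0.2, 0,0,0,0,0,0,0.2]'; python3 - <<'E'
from bench import bot,vision
import cv2
print(bot.get_state()['joint_positions'].round(3))
im=vision.capture("scene");im=im[150:350,180:420,::-1]
cv2.imwrite("pics/s9.png",cv2.resize(im,None,fx=3,fy=3,interpolation=cv2.INTER_CUBIC))
cv2.imwrite("pics/t9.png",vision.capture("top")[:,:,::-1])
E
```

```text
t: 14.4
ee_pos: [0.3597, -0.3018, 0.1685]
tcp_rot: [[-0.824, 0.539, -0.173], [0.146, -0.092, -0.985], [-0.547, -0.837, -0.003]]
wrist_force: [-0.3, -0.3, -0.6]
opening: 0.799
[-1.272  0.118  2.236  0.862  0.698 -0.18 ]
```

View pics/s9.png

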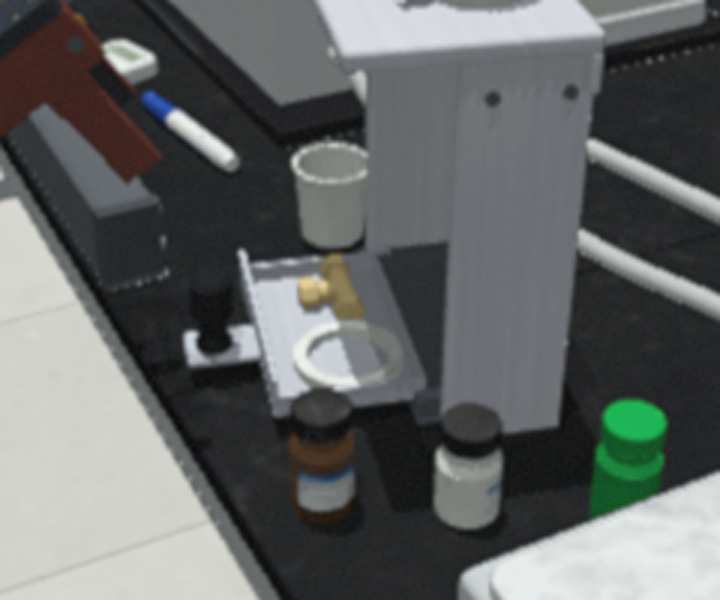

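View pics/t9.png

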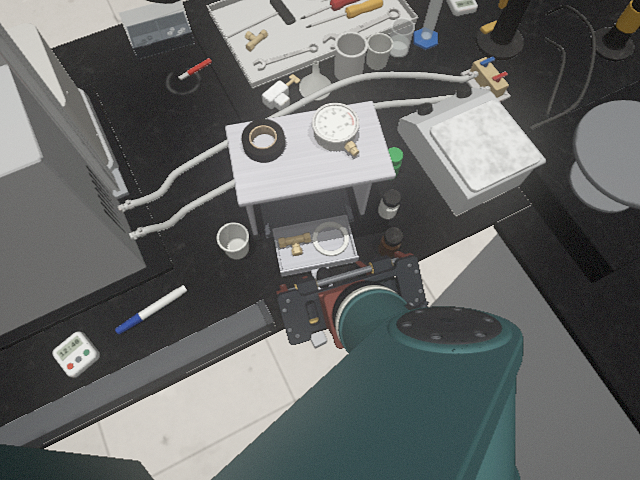

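The tray is out with its knob at scene (250,252). The amber jar is upright at top (393,238), the beaker is at top (234,241) and the small jar at top (390,205), both unmoved. One numeric check of the travel.

```bash
python3 - <<'E'
from h import *
f=lambda a:np.round(a*1000,1)
k=ray("scene",251,265,.019);a=ray("scene",288.4,260.3,.019);print("knob",f(k),"before",f(a),"travel",f(np.linalg.norm(k-a)))
print("jar foot",f(ray("scene",180+323/3,150+510/3,0)),"cap",f(ray("scene",180+322/3,150+403/3,.07)))
import cv2
d=cv2.absdiff(cv2.imread("pics/top0.png"),cv2.imread("pics/top0.png"))
for n,c,(x0,y0,x1,y1) in(("beaker","top",(216,220,252,260)),("sjar","top",(378,187,403,219))):
    A=cv2.imread("pics/top0.png")[y0:y1,x0:x1].astype(np.float32).mean(2);B=cv2.imread("pics/t9.png")[y0:y1,x0:x1].astype(np.float32).mean(2);print(n,cv2.phaseCorrelate(A,B))
E
```

```text
knob [ 396.9 -309.2   19. ] before [ 464.5 -326.7   19. ] travel 69.8
jar foot [ 402.5 -452.3    0. ] cap [ 405.2 -447.2   70. ]
beaker ((-0.06418449045762387, -0.005604576735056099), 0.9659780012236701)
sjar ((0.3812138364941635, -0.02933424485331315), 0.9556639504432678)
```

```bash
python3 -c "
from bench import finish_job;print(finish_job())"
```

```text
the job is handed in; nothing more can be done
None
```

I moved the jar aside, pulled the tray out to its stop and let go, then handed the job in at about 14.5 s of the 53 s allowed.

- **Jar:** I lifted the amber jar and stood it upright on the worktop at about (0.404, −0.449). That is roughly 130 mm to the side of the tray's axis, well clear of its path. A 5 N contact force confirmed it was down before I released it, and the last pictures show it upright and untouched by the tray.
- **Tray:** I gripped the knob with the tool leaning 33° and pulled until it would go no further, with the pull force at 29 N and no joint at its limit. The arm pulled it 69 mm, and the camera measured 69.8 mm. It had started about 10 mm out, which makes about 79–80 mm in all. The knob ended 2 mm from where I predicted the stop, which is within calibration accuracy.
- **Bystanders:** The beaker's picture did not shift (under 0.1 px). The small jar's shifted 0.4 px (well under 2 mm), which I put down to the amber jar now standing next to it in the picture.
- **After release:** The gripper was clear of everything, with wrist force near 0.

My first two estimates of the knob's position disagreed by about 9 mm in y. I settled that with an overlay on both pictures before gripping. The top camera was blocked during both grasps, so I checked those with the scene camera and the finger opening.

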